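# Set a shingle up on the sloped shaving rest

### The job

Gently lay the pointed shingle lengthwise along the narrow sloped rail of the shaving rest, centred on it and with its square butt end down against the stop. When it lies there by itself, just as gently set the iron hold-down weight, grip up, on the upper half of the shingle (towards the point, on the straight-sided part and on its middle line) and let go, so that both stay put. Leave the other things on the bench where they are.

Things in the scene. Friction and masses are not known exactly. Their poses are not given: they have to be found in the camera images.
- rest: Wooden shaving rest, fixed: base board 260 x 110 x 20, two posts and a rail 220 long, 36 wide, 24 thick; its flat top face slopes up along the rest's +x by 12 degrees. A cross-piece 56 wide, 14 thick at the low (-x) end stands 10 above the rail's face: the stop. Origin: underside of the base at its centre, z up; the middle of the rail's face lies 115 above it.
- rest_stop (a point): Point on the rail's top face at the stop: on the middle line, at the foot of the stop's face that looks uphill (110 along the slope below the rail's middle).
- rest_top (a point): Point at the high end of the rail's top face, on the middle line, 220 along the slope from rest_stop.
- shingle: Pointed shingle of pale wood, 230 long, 60 wide, 12 thick, about 90 g, at first flat on the bench: straight-sided with a square butt for 200, then a 45-degree point of 30 (a right-angled tip). Origin: underside, on the middle line, half way along (115 from butt and from tip); +x runs to the point, z up.
- shingle_butt (a point): Centre of the shingle's square butt end face, at half its thickness.
- shingle_point (a point): Tip of the shingle's point, at half its thickness.
- weight: Hold-down weight, about 0.5 kg: dark iron base 60 (x) x 50 (y) x 20, on it an upright wooden bar grip 40 (x) x 22 (y) x 45 tall, 65 high in all. Origin: underside centre, z up; standing on the bench at first. Take it across the 22 mm of the grip.
- mallet: Bystander: wooden mallet lying down, head 65 x 110 x 65 centred on the origin (underside), round handle 28 thick reaching to 220 along its +x.
- drawknife: Bystander: drawknife lying flat, dark blade 250 along y, two wooden handles 28 thick reaching 90 to -x at y = +-125; 28 high.
- square_shingle: Bystander: shorter shingle with both ends square, 160 x 60 x 12, flat on the bench. Origin underside centre.
- offcut: Bystander: wooden offcut 50 x 70 x 20. Origin underside centre.
- mug: Bystander: white mug, 76 across, 85 high. Origin underside centre.
- oil_can: Bystander: steel can, 60 across, 120 high. Origin underside centre.
- turned_knob: Bystander: turned wooden knob, 66 across, 80 high. Origin underside centre.
Things that resemble listed ones, but are neither listed nor needed, are in the scene too. Leave any blue or pink look-alike of the weight alone.

How it is judged:
By the outcome, as a careful person would: the job done as asked, in the order asked, and still so for the second after the job is handed in, with the robot touching nothing.
It also fails if it takes over 58 s, if anything falls off the work surface, if the arm or the gripper's body presses on something with over 40 N, if the wrist force passes 120 N, or if a joint passes its speed limit or range.

### The arm

A 7-joint arm with a two-finger parallel gripper is mounted at the origin on the work surface. World frame = base frame: x ahead of the robot, y to its left, z up, the work surface at z = 0. Lengths are in m, angles in rad, forces in N, time in s.
With the tool pointing down it reaches from about 0.4 to 0.875 m from the base axis. Payload 4.4 kg.
Tool frame: the origin (TCP) lies on the centre line of the jaws, within the pads' length; the fingertips stand 19 mm ahead of it and the grasp point (between the pads) is the TCP (ctrl.tcp_to_tips is the distance from the TCP to the fingertips, in m); z points along the fingers, y is the line along which they close (so a half turn about z gives the same grasp; the last joint's range is limited). The gripper opens to 85 mm and grips with 20 to 120 N. Pads are 22 mm wide; open, the fingers measure 114 mm over their backs; the gripper's body (76 mm by 85 mm) begins 54 mm behind the grasp point. The pads swing forward as they close: fully open they stand 13 mm farther back than shut.
Start: joints at [-1.259, 0.628, 0.038, 1.517, -0.027, 0.996, -0.02], TCP at [0.24, 0.604, 0.25] pointing down, gripper open.
Joint ranges: [-3.06, 3.06], [-0.37, 2.12], [-1.25, 1.32], [0.18, 2.47], [-1.1, 4.24], [0.23, 1.98], [-2.94, 2.94]. Speed limits (rad/s): [2.57, 2.57, 3.14, 3.14, 3.14, 3.14, 3.14].

### API

Orientations are given as a 3x3 rotation matrix whose columns are the frame's x, y, z axes.
In Python, from workcell import ctrl gives the robot as it stands.
- The arm moves only by the tool carry_out, never from a script. Its argument "increments" is a list that holds one entry, the list of rows, each a list of 4 numbers: the shift along the tool's x, y, z in mm, then the turn about the tool's z in rad. In form: [[[x, y, z, turn], ...]]. A call has 1 to 10 rows; each row is the pose to reach, as a shift and turn from the pose commanded when the call began, along the tool's axes at that moment; what a row does not reach only later rows make up. A row lasts 1/10 s, in which the tool goes at most 50 mm and 8.59 degrees, less where a joint would pass 70% of its speed; a pose out of reach is approached as far as the arm can. A call with a gripper value outside its range is refused whole. "fingers" is the finger opening in mm, from 0 to 85.4, set as the call begins (left out, the last holds). The fingers move at their own pace and stop on an object; "grip_force" is the grip in N (left out, the last holds). Time passes only in rows, so rows that repeat a pose let the fingers close. It gives the time, the measured TCP pose, the force, the opening and the grip force at its end, in the units of the state.
- ctrl.get_state(): the state, without advancing time (a new reading comes with each control period).
- ctrl.get_image(name): name is "scene" or "top" or "wrist"; returns a dict with "img" (400x640x3 uint8, red, green, blue), "fx", "fy", "cx", "cy" (pixels), "world_from_camera" (4x4, takes a point from camera to world coordinates). Camera axes: x right, y down, z forward; pixel columns grow to the right and rows downward; lengths in m; the calibration is good to about 2 mm. A picture is of the moment at which its call begins. There is no depth.
- ctrl.finish_job(): hands the job in; it is judged then, once.
Trained networks look in a picture, given as the dict that the camera call returned (one of the last four; its "shot" number tells which), for a name from the list of things; names that differ only in an ending like _2 or _b are one class to them, and where a whole thing is asked for, a point or a joint stands for the part that bears it (a point fixed in the world has none). Each returns a list of dicts, best first, with "conf" (0 to 1); they miss things now and then, are a little off and sometimes report something else, mostly with a low value. They report only what shows in the picture. A call takes as long as a camera call. They do not tell look-alikes from the thing itself.
- ctrl.cut_out(picture, query): "region" (400x640 bool, what is visible of it) and "position" ([row, column] in pixels, amid what is visible of it).
- ctrl.spot_point(picture, query): "position" ([row, column] in pixels: a listed point, or the origin of a listed thing).
The state is a dict: "time_s": time; "qpos": joint angles; "qd": joint speeds; "joint_efforts": joint torques, N m; "eef_pos": TCP position; "tcp_rot": TCP orientation; "wrist_force": force on the tool from outside, world axes, zero at the start; "moment": the same for the moment, N m; "width": finger opening in m; "grasp_force": force on a finger pad.
Only numpy, scipy, OpenCV 4.12 (cv2) and the standard library are available. Lean on these libraries where they do the work, as an engineer would, in place of code of your own. Each camera call takes 0.05 s, during which the arm holds its last target. There are 200 camera calls.

## Working session

There is one attempt and no reset: what is moved stays moved. The work goes in short steps, Python scripts to look and compute and a tool call to move; the robot and the scene stay as the last step left them, time stands still between calls to the robot, and variables do not carry over. Pictures are saved under pics/ and viewed, at most 10 in all, crops included, and the job is handed in when it is done.

Besides the shell and the picture viewer there is one more tool, called after "Call:" as name(argument=value, ...) on one line, values as JSON. carry_out: Moves the arm, as the interface text tells. Its arguments: {"type":"object","properties":{"increments":{"type":"array","items":{"type":"array","items":{"type":"array","items":{"type":"number"}}}},"fingers":{"type":"number"},"grip_force":{"type":"number"}},"required":["increments"]}

```bash
mkdir -p pics; ls
cat > h.py <<'E'
import numpy as np, cv2
from workcell import ctrl
def shot(n,f=None):
    p=ctrl.get_image(n)
    if f: cv2.imwrite('pics/'+f,p['img'][:,:,::-1])
    return p
def ray(p,rc):
    T=np.array(p['world_from_camera']); d=np.array([(rc[1]-p['cx'])/p['fx'],(rc[0]-p['cy'])/p['fy'],1])
    return T[:3,3],T[:3,:3]@d
def onz(p,rc,z):
    o,d=ray(p,rc); return o+d*(z-o[2])/d[2]
def tri(*a):
    A=np.zeros((3,3));b=np.zeros(3)
    for p,rc in a:
        o,d=ray(p,rc); d=d/np.linalg.norm(d); M=np.eye(3)-np.outer(d,d); A+=M;b+=M@o
    return np.linalg.solve(A,b)
def proj(p,X):
    T=np.linalg.inv(np.array(p['world_from_camera'])); c=T[:3,:3]@np.array(X)+T[:3,3]
    return np.array([p['fy']*c[1]/c[2]+p['cy'],p['fx']*c[0]/c[2]+p['cx']])
E
python3 - <<'E'
from h import *
np.set_printoptions(precision=3,suppress=True)
P={n:shot(n,n+'0.png') for n in('scene','top')}
for q in ['rest','rest_stop','rest_top','shingle','shingle_butt','shingle_point','weight']:
    for n,p in P.items():
        for r in ctrl.spot_point(p,q)[:4]: print(q,n,round(r['conf'],2),np.round(r['position']),onz(p,r['position'],0.006))
s=ctrl.get_state();print(s['time_s'],s['eef_pos'],s['tcp_rot'],P['top']['world_from_camera'],P['scene']['world_from_camera'])
E
```

```text
pics
rest scene 0.95 [273. 394.] [0.482 0.269 0.006]
rest top 0.7 [182. 394.] [ 0.638 -0.295  0.006]
rest top 0.67 [216. 257.] [0.473 0.254 0.006]
rest_stop scene 0.81 [238. 418.] [0.341 0.224 0.006]
rest_stop top 0.87 [237. 253.] [0.39  0.262 0.006]
rest_stop top 0.42 [247. 314.] [0.359 0.017 0.006]
rest_top scene 0.95 [280. 366.] [0.562 0.237 0.006]
rest_top scene 0.52 [201. 240.] [ 0.726 -0.241  0.006]
rest_top scene 0.2 [168. 283.] [ 0.528 -0.274  0.006]
rest_top top 0.74 [178. 246.] [0.625 0.309 0.006]
rest_top top 0.37 [152. 322.] [0.75  0.002 0.006]
shingle scene 0.95 [166. 284.] [ 0.522 -0.28   0.006]
shingle top 0.63 [207. 390.] [ 0.533 -0.28   0.006]
shingle_butt scene 0.64 [151. 309.] [ 0.406 -0.285  0.006]
shingle_butt top 0.67 [236. 384.] [ 0.413 -0.258  0.006]
shingle_point scene 0.55 [175. 250.] [ 0.642 -0.318  0.006]
shingle_point scene 0.38 [279. 370.] [0.552 0.241 0.006]
shingle_point top 0.58 [186. 392.] [ 0.622 -0.289  0.006]
shingle_point top 0.21 [208. 390.] [ 0.528 -0.282  0.006]
weight scene 0.86 [212. 324.] [ 0.523 -0.031  0.006]
weight scene 0.79 [242. 310.] [0.625 0.034 0.006]
weight scene 0.7 [190. 326.] [ 0.463 -0.1    0.006]
weight scene 0.69 [217. 289.] [ 0.628 -0.085  0.006]
weight top 0.74 [225. 345.] [ 0.454 -0.102  0.006]
weight top 0.62 [181. 315.] [0.627 0.026 0.006]
weight top 0.6 [183. 340.] [ 0.625 -0.078  0.006]
weight top 0.5 [206. 324.] [ 0.527 -0.016  0.006]
0.8 [0.24  0.604 0.25 ] [[-0.929  0.369  0.   ]
 [ 0.369  0.929  0.   ]
 [ 0.     0.    -1.   ]] [[ 0.044 -0.979  0.199  0.245]
 [-0.999 -0.044  0.002  0.018]
 [ 0.007 -0.199 -0.98   1.766]
 [ 0.     0.     0.     1.   ]] [[-0.81   0.49  -0.322  0.922]
 [ 0.587  0.661 -0.468  0.533]
 [-0.016 -0.568 -0.823  1.073]
 [ 0.     0.     0.     1.   ]]
```

View pics/scene0.png

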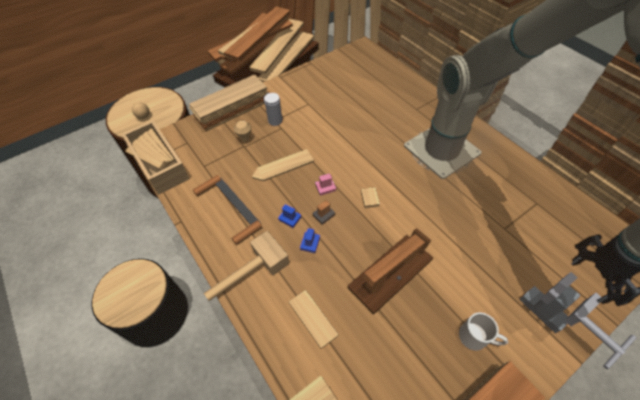

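View pics/top0.png

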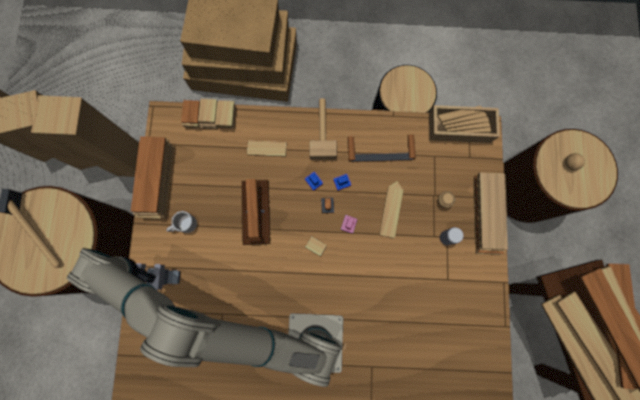

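Run:
```python
from h import *
np.set_printoptions(precision=3,suppress=True)
P={n:shot(n) for n in('scene','top')}
s,t=P['scene'],P['top']
B=lambda p,q:ctrl.spot_point(p,q)[0]['position']
for q in ['rest_stop','rest_top','shingle_butt','shingle_point']: print(q,tri((s,B(s,q)),(t,B(t,q))))
print('w',tri((s,[212,324]),(t,[206,324])))
w=shot('wrist'); st=ctrl.get_state(); R=np.array(st['tcp_rot'])
T=np.array(w['world_from_camera']); print(R.T@(T[:3,3]-st['eef_pos']),R.T@T[:3,:3],w['fx'],w['cx'],w['cy'])
```

```text
rest_stop [0.375 0.249 0.073]
rest_top [0.6   0.278 0.146]
shingle_butt [ 0.689 -0.341 -0.167]
shingle_point [ 0.642 -0.302  0.007]
w [ 0.526 -0.018  0.026]
[ 0.071 -0.001 -0.123] [[-0.    -0.96  -0.279]
 [ 1.     0.    -0.001]
 [ 0.001 -0.279  0.96 ]] 343.08320889817793 321.2847241475456 200.3955136496394
```

Call:
carry_out(increments=[[[-40,-25,-20,-0.1],[-80,-50,-30,-0.2],[-120,-76,-30,-0.3],[-160,-101,-30,-0.4],[-200,-127,-30,-0.5],[-240,-152,-30,-0.5],[-280,-178,-30,-0.5],[-320,-203,-30,-0.5],[-359,-228,-30,-0.5],[-359,-228,-30,-0.5]]])

```text
time_s: 2.35
eef_pos: [0.4941, 0.2518, 0.2804]
tcp_rot: [[-0.994, -0.11, 0.003], [-0.11, 0.994, -0.004], [-0.003, -0.005, -1.0]]
wrist_force: [0.5, -0.6, 0.6]
width: 0.0859
grasp_force: 0.0
```

```bash
cat > look.py <<'E'
import sys
from h import *
np.set_printoptions(precision=4,suppress=True)
qs=sys.argv[2:]
w=shot('wrist',sys.argv[1]+'.png')
s=ctrl.get_state();print(s['time_s'],s['eef_pos'],np.array(s['tcp_rot'])[:,1],s['wrist_force'],s['width'])
import pickle; pickle.dump({k:w[k] for k in w},open(sys.argv[1]+'.pkl','wb'))
for q in qs:
    for r in ctrl.spot_point(w,q)[:2]: print(q,round(r['conf'],2),np.round(r['position'],1))
E
sleep 0; python3 look.py rest1 rest_stop rest_top rest
```

```text
2.4 [0.4917 0.2558 0.2803] [-0.1141  0.9935 -0.0017] [-0.5354  0.9924  0.2642] 0.08514132946352529
rest_stop 0.56 [ 48.8 334.9]
rest_top 0.61 [306.5 330. ]
rest 0.61 [157.7 326.4]
```

View pics/rest1.png

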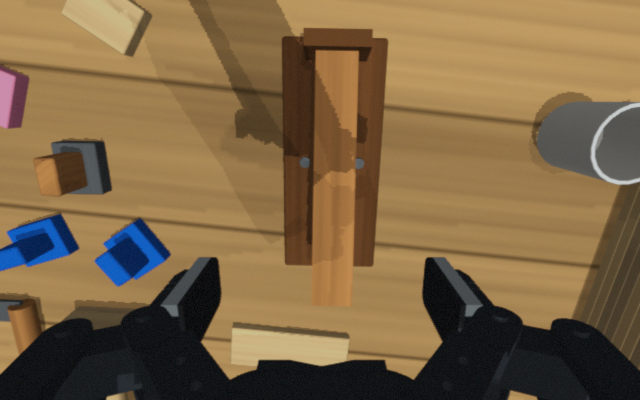

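Call:
carry_out(increments=[[[0,-40,0,0],[0,-80,0,0],[0,-120,0,0],[0,-120,0,0],[0,-120,0,0],[0,-120,0,0]]])

```text
time_s: 3.15
eef_pos: [0.5034, 0.1433, 0.2804]
tcp_rot: [[-0.992, -0.126, -0.0], [-0.126, 0.992, 0.001], [-0.0, 0.001, -1.0]]
wrist_force: [-0.7, 0.6, 0.9]
width: 0.0854
grasp_force: 0.0
```

```bash
python3 look.py rest2 rest_stop rest_top rest weight
```

```text
3.2 [0.5034 0.1433 0.2803] [-0.1259  0.992   0.0012] [ 0.747  -0.5712  0.5325] 0.08528089727026855
rest_stop 0.61 [ 58.4 464.4]
rest 0.77 [164.7 420.8]
weight 0.89 [233.8 129.7]
weight 0.82 [ 93.6 100.3]
```

View pics/rest2.png

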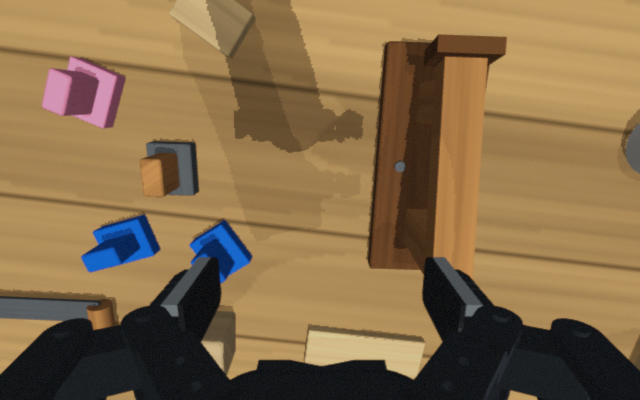

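Run:
```python
from h import *
import pickle
np.set_printoptions(precision=4,suppress=True)
a=pickle.load(open('rest1.pkl','rb'));b=pickle.load(open('rest2.pkl','rb'))
S=tri((a,[50,337]),(b,[57,465]));print('stop',S, onz(a,[50,337],.092),onz(b,[57,465],.092))
T=onz(a,[306,332],.138);print('top',T,np.linalg.norm(T-onz(a,[50,337],.092)))
# second-view check of rail midline
print(proj(b,T)); d=T-S; print('yaw',np.degrees(np.arctan2(d[1],d[0])))
for f in np.linspace(0,1,5): print(proj(a,S+f*d),proj(b,S+f*d))
for e in (-1,1): 
  n=np.array([-d[1],d[0],0]);n/=np.linalg.norm(n); print(e,[proj(b,S+f*d+n*.018*e).round(0) for f in(0,.5,.8)],[proj(a,S+f*d+n*.018*e).round(0) for f in(0,.5,1)])
for rc in([142,148],[141,194],[195,149],[194,198]): print('wbase',onz(b,rc,.02))
```

```text
stop [0.381  0.2509 0.0885] [0.3813 0.2508 0.092 ] [0.3818 0.2496 0.092 ]
top [0.5959 0.2711 0.138 ] 0.22041709578898994
[310.8985 451.287 ]
yaw 5.354076267970705
[ 50.2547 336.9902] [ 56.7489 465.0482]
[116.3466 335.7006] [122.3196 461.4978]
[180.9694 334.4396] [186.5062 458.0224]
[244.1718 333.2064] [249.352  454.6195]
[306. 332.] [310.8985 451.287 ]
-1 [array([ 56., 444.]), array([186., 437.]), array([261., 434.])] [array([ 50., 316.]), array([181., 314.]), array([306., 312.])]
1 [array([ 57., 486.]), array([187., 479.]), array([262., 474.])] [array([ 51., 358.]), array([181., 355.]), array([306., 352.])]
wbase [ 0.4999 -0.0515  0.02  ]
wbase [ 0.4924 -0.0009  0.02  ]
wbase [ 0.5614 -0.0512  0.02  ]
wbase [0.553  0.0051 0.02  ]
```

Call:
carry_out(increments=[[[0,-45,0,0],[0,-90,0,0.04],[5,-135,0,0.08],[10,-180,0,0.12],[10,-225,0,0.16],[15,-270,0,0.2],[20,-315,0,0.24],[20,-360,0,0.26],[25,-400,10,0.26],[25,-433,20,0.26]]])

```text
time_s: 4.4
eef_pos: [0.5316, -0.2948, 0.2602]
tcp_rot: [[-0.99, 0.139, 0.0], [0.139, 0.99, -0.001], [-0.0, -0.001, -1.0]]
wrist_force: [1.0, -0.2, 0.4]
width: 0.0853
grasp_force: 0.0
```

Call:
carry_out(increments=[[[0,0,0,0],[0,0,0,0]]])

```text
time_s: 4.6
eef_pos: [0.5317, -0.2921, 0.2596]
tcp_rot: [[-0.99, 0.138, -0.001], [0.138, 0.99, 0.001], [0.001, 0.001, -1.0]]
wrist_force: [0.1, 0.2, 0.3]
width: 0.0855
grasp_force: 0.0
```

```bash
python3 look.py sh1 shingle_butt shingle_point shingle
```

```text
4.65 [ 0.5322 -0.2908  0.26  ] [0.1364 0.9907 0.0013] [ 1.0653 -0.0329  0.8076] 0.08556013720513382
shingle_butt 0.76 [ 51.  329.3]
shingle_point 0.91 [257.  322.6]
shingle_point 0.45 [321.  381.7]
shingle 0.71 [166.3 328.1]
```

View pics/sh1.png

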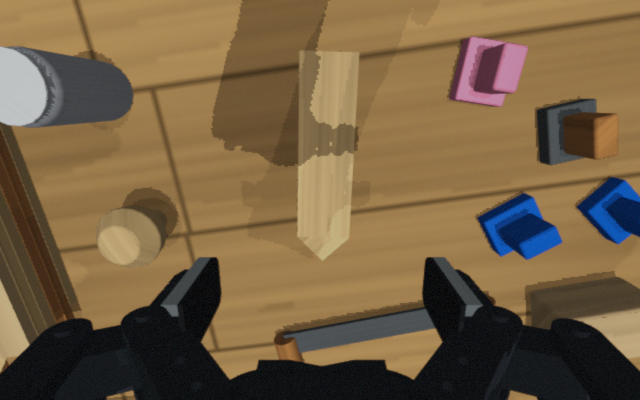

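```bash
cat > sh.py <<'E'
from h import *
import pickle,sys
np.set_printoptions(precision=4,suppress=True)
def solve(f,butt,tip):
    a=pickle.load(open(f,'rb'))
    B=onz(a,butt,.012);T=onz(a,tip,.012);d=T-B;L=np.linalg.norm(d)
    st=ctrl.get_state();R=np.array(st['tcp_rot']);G=B+d/L*.113
    print('B',B,'T',T,'L',L,'yaw',np.degrees(np.arctan2(d[1],d[0])),'grip',G)
    print('tool delta mm',R.T@(G-st['eef_pos'])*1000,'tool y ang',np.degrees(np.arctan2(R[1,1],R[0,1])))
E
python3 - <<'E'
from sh import *
solve('sh1.pkl',[51,329],[261,322.5])
a=pickle.load(open('sh1.pkl','rb'))
c=[onz(a,x,.012) for x in([50,300],[52,358],[235,297],[235,350])]
print(c, [np.degrees(np.arctan2(*(c[i+2]-c[i])[1::-1])) for i in (0,1)],np.linalg.norm(c[0]-c[1]))
E
```

```text
B [ 0.4142 -0.2688  0.012 ] T [ 0.6415 -0.3069  0.012 ] L 0.23048675409627517 yaw -9.520877131793625 grip [ 0.5256 -0.2875  0.012 ]
tool delta mm [  7.4624   1.64   248.7052] tool y ang 82.25615568599471
[array([ 0.4092, -0.2974,  0.012 ]), array([ 0.4191, -0.2402,  0.012 ]), array([ 0.6046, -0.3316,  0.012 ]), array([ 0.6131, -0.2708,  0.012 ])] [np.float64(-9.954742724010227), np.float64(-8.96335533309726)] 0.058039685371560026
```

Call:
carry_out(increments=[[[3,1,40,0.02],[7,2,80,0.03],[7,2,120,0.03],[7,2,140,0.03],[7,2,140,0.03],[7,2,140,0.03]]])

```text
time_s: 5.4
eef_pos: [0.526, -0.2886, 0.1211]
tcp_rot: [[-0.986, 0.166, 0.001], [0.166, 0.986, -0.0], [-0.001, -0.0, -1.0]]
wrist_force: [-0.1, 0.5, 0.9]
width: 0.0851
grasp_force: 0.0
```

```bash
python3 look.py sh2 shingle_butt shingle_point
```

```text
5.45 [ 0.5265 -0.2891  0.1218] [ 0.1661  0.9861 -0.0006] [0.4264 0.8397 0.6761] 0.08559706656668702
shingle_butt 0.97 [ 32.  326.7]
shingle_point 0.98 [338.  317.9]
```

View pics/sh2.png

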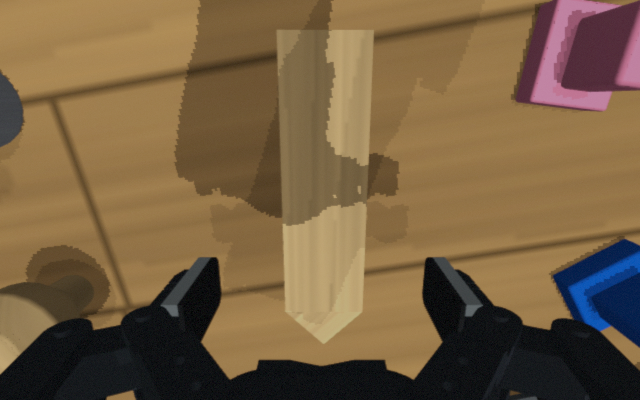

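Run:
```python
from sh import *
solve('sh2.pkl',[30,325.5],[343,322.5])
a=pickle.load(open('sh1.pkl','rb'));b=pickle.load(open('sh2.pkl','rb'))
print(tri((a,[51,329]),(b,[30,325.5])),tri((a,[261,322.5]),(b,[343,322.5])))
```

```text
B [ 0.4145 -0.2682  0.012 ] T [ 0.6397 -0.3078  0.012 ] L 0.22865452803776187 yaw -9.958224160289161 grip [ 0.5258 -0.2878  0.012 ]
tool delta mm [  1.4359   1.686  110.1966] tool y ang 80.40821825685934
[ 0.4134 -0.2683  0.0062] [ 0.6437 -0.3078  0.0071]
```

Run:
```python
from h import *
print(ctrl.tcp_to_tips, [x for x in dir(ctrl) if x[0]!='_'])
```

```text
0.019 ['MotionError', 'cut_out', 'finish_job', 'get_image', 'get_state', 'spot_point', 'tcp_to_tips']
```

Call:
carry_out(increments=[[[1,1.5,40,0.01],[1,1.5,70,0.01],[1,1.5,85,0.01],[1,1.5,92,0.01],[1,1.5,96,0.01],[1,1.5,98,0.01],[1,1.5,100,0.01],[1,1.5,100,0.01]]], fingers=70)

```text
time_s: 6.35
eef_pos: [0.5249, -0.2878, 0.0209]
tcp_rot: [[-0.984, 0.177, 0.001], [0.177, 0.984, -0.0], [-0.001, -0.0, -1.0]]
wrist_force: [-1.0, 0.3, -0.0]
width: 0.0701
grasp_force: 0.0
```

```bash
python3 look.py g1
```

```text
6.4 [ 0.5249 -0.2877  0.0209] [ 0.1769  0.9842 -0.0003] [-0.4561  0.5505  0.9037] 0.07007250040495139
```

View pics/g1.png

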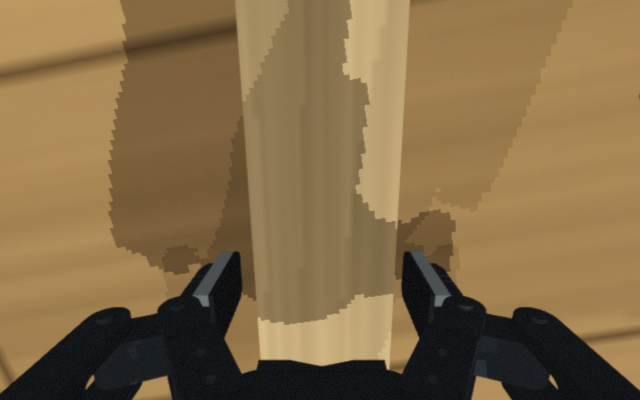

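Call:
carry_out(increments=[[[0,0.8,0,0],[0,0.8,0,0],[0,0.8,0,0],[0,0.8,0,0],[0,0.8,0,0],[0,0.8,0,0]]], fingers=50, grip_force=25)

```text
time_s: 7.0
eef_pos: [0.5249, -0.2872, 0.021]
tcp_rot: [[-0.984, 0.177, 0.001], [0.177, 0.984, -0.001], [-0.001, -0.001, -1.0]]
wrist_force: [-1.0, 0.0, 5.8]
width: 0.0594
grasp_force: 27.0
```

Call:
carry_out(increments=[[[0,0,-10,0],[0,0,-30,0],[0,0,-70,0],[0,0,-120,0],[0,0,-160,0],[0,0,-200,0],[0,0,-200,0],[0,0,-200,0]]])

```text
time_s: 7.8
eef_pos: [0.5249, -0.2865, 0.2213]
tcp_rot: [[-0.984, 0.177, 0.002], [0.177, 0.984, -0.001], [-0.002, -0.0, -1.0]]
wrist_force: [-0.1, 0.2, -1.1]
width: 0.059
grasp_force: 27.6
```

```bash
python3 look.py g2 shingle_butt shingle_point
```

```text
7.85 [ 0.5241 -0.2861  0.2199] [0.1766 0.9843 0.0006] [-0.589  -0.2482 -1.5919] 0.05901967092396152
```

View pics/g2.png

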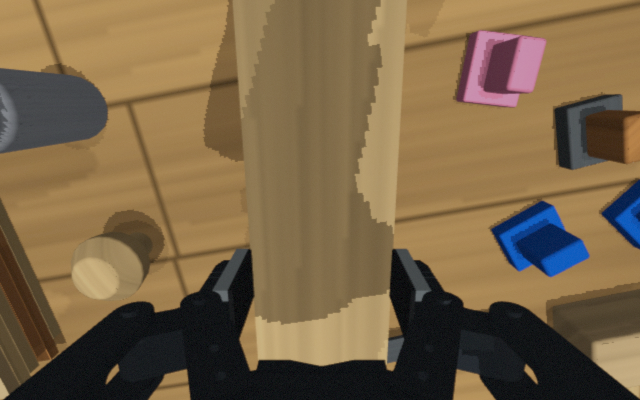

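Call:
carry_out(increments=[[[5,20,0,0],[12,52,0,0],[21,89,0,0],[29,126,0,0],[38,163,0,0],[46,200,0,0],[55,237,0,0],[62,267,0,0]]])

```text
time_s: 8.75
eef_pos: [0.5096, -0.0105, 0.2188]
tcp_rot: [[-0.985, 0.175, -0.003], [0.175, 0.985, 0.001], [0.003, 0.0, -1.0]]
wrist_force: [1.1, -0.5, -1.5]
width: 0.0589
grasp_force: 27.6
```

Call:
carry_out(increments=[[[9,37,0,-0.03],[17,74,0,-0.07],[26,111,0,-0.11],[34,148,0,-0.15],[43,185,0,-0.19],[51,222,0,-0.23],[58,250,0,-0.26],[61,267,0,-0.274],[61,267,0,-0.274],[61,267,0,-0.274]]])

```text
time_s: 9.75
eef_pos: [0.4979, 0.2589, 0.2194]
tcp_rot: [[-0.996, -0.095, -0.001], [-0.095, 0.996, -0.002], [0.002, -0.002, -1.0]]
wrist_force: [-0.8, -0.3, -0.3]
width: 0.0592
grasp_force: 27.6
```

```bash
python3 look.py r3
python3 - <<'E'
from h import *
np.set_printoptions(precision=4,suppress=True)
p=shot('scene','sc3.png')
cv2.imwrite('pics/sc3c.png',cv2.resize(p['img'][150:350,280:520,::-1],None,fx=3,fy=3))
s=ctrl.get_state();R=np.array(s['tcp_rot']);print(R[:,1],s['eef_pos'],s['qpos'])
a=np.radians(5.4);f=np.array([np.cos(a),np.sin(a),0]);S=np.array([.3815,.2505,.092])
G=S+f*.1163; G[2]=.165
print(R.T@(G-s['eef_pos'])*1000,np.degrees(np.arctan2(R[1,1],R[0,1])))
E
```

```text
9.8 [0.4982 0.2582 0.2197] [-0.0933  0.9956 -0.0022] [-1.1171 -0.4307 -0.8309] 0.05912515868186333
[-0.0928  0.9957 -0.0019] [0.4984 0.2581 0.2199] [-0.5401  0.5377  0.0172  1.802  -0.0104  0.8035  1.1457]
[ 0.7319  3.53   54.9343] 95.32425578329705
```

View pics/r3.png

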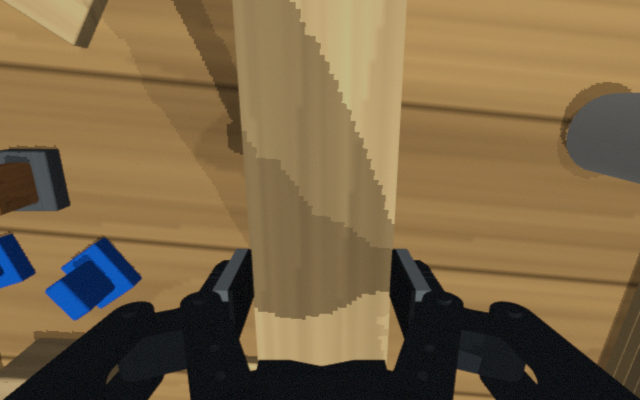

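Call:
carry_out(increments=[[[0,2,15,0],[1,3.5,35,0],[1,3.5,48,0],[1,3.5,54,0],[1,3.5,57,0],[1,3.5,60,0],[1,3.5,62,0],[1,3.5,62,0]]], grip_force=20)

```text
time_s: 10.65
eef_pos: [0.497, 0.2641, 0.1585]
tcp_rot: [[-0.995, -0.096, 0.001], [-0.096, 0.995, 0.0], [-0.001, 0.0, -1.0]]
wrist_force: [0.1, -1.1, -0.6]
width: 0.0591
grasp_force: 27.6
```

Call:
carry_out(increments=[[[0,0,2,0],[0,0,4,0],[0,0,6,0],[0,0,8,0],[0,0,10,0],[0,0,10,0]]])

```text
time_s: 11.25
eef_pos: [0.4966, 0.2641, 0.148]
tcp_rot: [[-0.995, -0.096, -0.0], [-0.096, 0.995, 0.0], [0.0, 0.0, -1.0]]
wrist_force: [-0.1, 1.0, 1.3]
width: 0.0591
grasp_force: 27.8
```

Call:
carry_out(increments=[[[0,-1,2,0],[0,-2,4,0],[0,-2,6,0],[0,-2,7,0],[0,-2,8,0],[0,-2,8,0]]])

```text
time_s: 11.85
eef_pos: [0.4972, 0.262, 0.1403]
tcp_rot: [[-0.995, -0.096, 0.0], [-0.096, 0.995, 0.0], [-0.0, 0.0, -1.0]]
wrist_force: [-0.7, 1.5, 1.2]
width: 0.0591
grasp_force: 27.7
```

Run:
```python
from h import *
p=shot('scene'); q=shot('wrist')
s=ctrl.get_state();print(s['time_s'],s['eef_pos'],s['wrist_force'],s['moment'],np.array(s['tcp_rot'])[:,1])
c=cv2.resize(p['img'][190:330,320:460,::-1],None,fx=4,fy=4,interpolation=cv2.INTER_CUBIC)[:, :400]
c=cv2.resize(p['img'][210:310,330:450,::-1],(480,400),interpolation=cv2.INTER_CUBIC)
d=q['img'][:300,160:480,::-1]
o=np.zeros((400,800,3),np.uint8);o[:,:480]=c;o[:300,480:]=d
cv2.imwrite('pics/piv.png',o)
```

```text
11.95 [0.49710851 0.26202978 0.1403638 ] [0.01427513 0.65492886 1.28504872] [ 0.13709065 -0.25151322  0.07244366] [-9.59426530e-02  9.95386859e-01  8.74230760e-05]
```

View pics/piv.png

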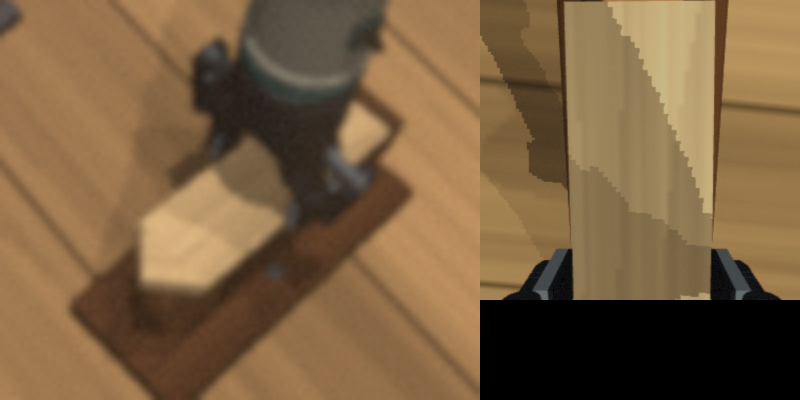

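Call:
carry_out(increments=[[[0,0,1.5,0],[0,0,3,0],[0,0,3,0],[0,0,3,0]]])

```text
time_s: 12.35
eef_pos: [0.4971, 0.262, 0.1379]
tcp_rot: [[-0.995, -0.096, 0.0], [-0.096, 0.995, 0.0], [-0.001, 0.0, -1.0]]
wrist_force: [-1.5, -0.5, 6.2]
width: 0.0591
grasp_force: 28.2
```

Call:
carry_out(increments=[[[1.5,0,0.3,0],[3,0,0.6,0],[4.5,0,0.9,0],[6,0,1.2,0],[6,0,1.2,0]]])

```text
time_s: 12.85
eef_pos: [0.4923, 0.2616, 0.1369]
tcp_rot: [[-0.995, -0.095, 0.003], [-0.095, 0.995, 0.001], [-0.003, 0.001, -1.0]]
wrist_force: [1.1, 0.3, 4.8]
width: 0.0591
grasp_force: 28.1
```

```bash
cat > fr.py <<'E'
from h import *
np.set_printoptions(precision=4,suppress=True)
ps=[];fs=[];ms=[]
for i in range(3):
    w=shot('wrist'); s=ctrl.get_state();fs.append(s['wrist_force']);ps.append(s['eef_pos']);ms.append(s['moment'])
print(s['time_s'],np.mean(ps,0),np.mean(fs,0),np.mean(ms,0),s['width'])
for q in('shingle_butt','rest_stop','shingle_point'):
    for r in ctrl.spot_point(w,q)[:1]: print(q,r['conf'],r['position'])
E
python3 fr.py
```

```text
13.0 [0.4923 0.2616 0.1369] [1.4446 0.2985 5.0058] [ 0.1054 -0.4599 -0.0048] 0.05889693307289634
shingle_butt 0.63 [8.0, 319.8]
rest_stop 0.92 [5.5, 321.8]
```

Call:
carry_out(increments=[[[1,0,0.2,0],[2,0,0.4,0],[3,0,0.6,0],[3,0,0.6,0],[3,0,0.6,0]]])

```text
time_s: 13.65
eef_pos: [0.4894, 0.2613, 0.1363]
tcp_rot: [[-0.995, -0.095, 0.003], [-0.095, 0.995, 0.001], [-0.003, 0.001, -1.0]]
wrist_force: [1.3, -0.3, 4.9]
width: 0.0589
grasp_force: 28.1
```

```bash
python3 fr.py
```

```text
13.8 [0.4894 0.2613 0.1363] [1.1934 0.1411 5.4627] [ 0.1003 -0.4621 -0.0283] 0.05910241288476473
shingle_butt 0.93 [7.8, 318.2]
rest_stop 0.64 [14.1, 322.9]
```

Call:
carry_out(increments=[[[1,0,0.2,0],[2,0,0.4,0],[2,0,0.4,0],[2,0,0.4,0]]])

```text
time_s: 14.35
eef_pos: [0.4881, 0.2612, 0.136]
tcp_rot: [[-0.995, -0.095, 0.004], [-0.095, 0.995, 0.001], [-0.004, 0.001, -1.0]]
wrist_force: [4.1, 0.1, 6.3]
width: 0.0592
grasp_force: 28.1
```

Call:
carry_out(increments=[[[1,0,0.2,0],[2,0,0.4,0],[2,0,0.4,0],[2,0,0.4,0]]])

```text
time_s: 14.75
eef_pos: [0.488, 0.2612, 0.136]
tcp_rot: [[-0.995, -0.095, 0.008], [-0.095, 0.995, 0.002], [-0.008, 0.002, -1.0]]
wrist_force: [6.2, 0.4, 5.1]
width: 0.059
grasp_force: 28.0
```

```bash
python3 fr.py
```

```text
14.9 [0.488  0.2612 0.136 ] [6.54   0.4871 5.1568] [ 0.0294 -1.5613  0.0243] 0.05925409692590218
shingle_butt 0.84 [9.7, 319.5]
rest_stop 0.82 [17.7, 324.2]
```

Call:
carry_out(increments=[[[-1,0,-0.4,0],[-2,0,-0.8,0],[-2,0,-0.8,0]]])

```text
time_s: 15.35
eef_pos: [0.4881, 0.2612, 0.136]
tcp_rot: [[-0.995, -0.095, 0.004], [-0.095, 0.995, 0.001], [-0.004, 0.001, -1.0]]
wrist_force: [5.7, 1.0, 3.1]
width: 0.059
grasp_force: 27.8
```

Call:
carry_out(increments=[[[0,0,0,0],[0,0,0,0],[0,0,0,0],[0,0,0,0],[0,0,0,0]]], fingers=75)

```text
time_s: 15.85
eef_pos: [0.4854, 0.2609, 0.1353]
tcp_rot: [[-0.995, -0.096, -0.001], [-0.096, 0.995, -0.0], [0.001, -0.0, -1.0]]
wrist_force: [-0.1, -1.4, -0.5]
width: 0.0749
grasp_force: 0.0
```

Call:
carry_out(increments=[[[0,0,-5,0],[0,0,-20,0],[0,0,-50,0],[0,0,-90,0],[0,0,-120,0],[0,0,-130,0],[0,0,-130,0],[0,0,-130,0]]])

```text
time_s: 16.65
eef_pos: [0.4852, 0.2606, 0.2646]
tcp_rot: [[-0.995, -0.096, -0.002], [-0.096, 0.995, -0.001], [0.002, -0.001, -1.0]]
wrist_force: [-0.3, -0.8, -0.9]
width: 0.0749
grasp_force: 0.0
```

```bash
python3 look.py r4 shingle_butt shingle_point rest_stop rest_top
python3 - <<'E'
from h import *
import pickle
np.set_printoptions(precision=4,suppress=True)
w=pickle.load(open('r4.pkl','rb'))
w=shot('wrist')
a=np.radians(5.4);c,s=np.cos(np.radians(12)),np.sin(np.radians(12))
f=np.array([c*np.cos(a),c*np.sin(a),s]);l=np.array([-np.sin(a),np.cos(a),0]);n=np.cross(f,l);S=np.array([.3815,.2505,.092])
for nm,x,y,z in(('butt',0,0,.006),('point',.23,0,.006),('buttL',0,.03,.012),('buttR',0,-.03,.012),('shL',.2,.03,.012),('shR',.2,-.03,.012)): print(nm,proj(w,S+f*x+l*y+n*z))
r=ctrl.cut_out(w,'shingle')[0]; m=r['region']; print(r['conf'])
for row in range(0,400,20):
    k=np.where(m[row])[0]
    if len(k): print(row,k.min(),k.max())
rows=np.where(m.any(1))[0];print(rows.min(),rows.max())
E
```

```text
16.7 [0.485  0.2605 0.264 ] [-0.0961  0.9954 -0.0012] [-0.2535  0.8035 -0.1196] 0.07477225178010828
shingle_butt 0.76 [ 56.  320.7]
shingle_point 0.72 [337.5 318. ]
rest_stop 0.57 [ 57.1 322.8]
rest_top 0.59 [177.8  73.8]
butt [ 56.353 322.427]
point [340.2606 321.7585]
buttL [ 53.6994 361.5518]
buttR [ 53.5672 283.3422]
shL [307.9723 358.9495]
shR [307.7702 284.7453]
0.81
60 283 360
80 283 360
100 283 359
120 284 360
140 284 360
160 285 359
180 285 359
200 285 359
220 286 359
240 285 359
260 285 358
280 285 359
300 287 359
320 298 347
340 320 326
54 342
```

Call:
carry_out(increments=[[[-5,-20,0,0],[-15,-55,0,0],[-26,-95,0,0],[-38,-135,0,0],[-50,-175,0,0],[-62,-215,10,0],[-74,-255,15,0],[-86,-288,15,0],[-86,-288,15,0],[-86,-288,15,0]]])

```text
time_s: 18.0
eef_pos: [0.5991, -0.0183, 0.2499]
tcp_rot: [[-0.996, -0.094, -0.001], [-0.094, 0.996, 0.0], [0.001, 0.0, -1.0]]
wrist_force: [-0.0, 0.3, -0.4]
width: 0.0752
grasp_force: 0.0
```

```bash
cat > wt.py <<'E'
from h import *
np.set_printoptions(precision=4,suppress=True)
w=shot('wrist'); s=ctrl.get_state(); R=np.array(s['tcp_rot']); print(s['time_s'],s['eef_pos'],np.degrees(np.arctan2(R[1,1],R[0,1])))
img=w['img'].astype(int)
for r in ctrl.cut_out(w,'weight'):
    m=r['region']; col=np.median(img[m],0); print(r['conf'],np.round(r['position']),col,m.sum())
    c=img[m]; sat=(c.max(1)-c.min(1))
    br=(c[:,0]>c[:,2]+30)&(c[:,1]<c[:,0])&(c[:,1]>c[:,2])
    ir=(sat<30)
    if br.mean()<.1 : continue
    ys,xs=np.where(m); pts=np.stack([xs,ys],1).astype(np.float32)
    for nm,k,z in(('all',np.ones(len(pts),bool),.02),('grip',br,.065)):
        mm=np.zeros(m.shape,np.uint8); mm[ys[k],xs[k]]=1
        mm=cv2.morphologyEx(mm,cv2.MORPH_OPEN,np.ones((3,3)))
        n,l,st,_=cv2.connectedComponentsWithStats(mm); 
        if n<2: continue
        l=l==1+np.argmax(st[1:,4])
        y,x=np.where(l); q=np.stack([x,y],1).astype(np.float32)
        W=np.array([onz(w,p[::-1],z)[:2] for p in q])*1000
        (ce,sz,an)=cv2.minAreaRect(W.astype(np.float32)); print(nm,ce,sz,an,'px',x.min(),x.max(),y.min(),y.max())
for r in ctrl.spot_point(w,'weight'): print('origin',r['conf'],r['position'],onz(w,r['position'],0))
E
python3 wt.py
```

```text
18.05 [ 0.5989 -0.0167  0.2501] 95.52801869654968
0.9 [197. 368.] [ 24.  90. 179.] 2763
0.73 [104. 324.] [90. 70. 54.] 3103
all (528.5556030273438, -27.484092712402344) (59.0560302734375, 49.42893600463867) 5.242619514465332 px 295 345 70 132
grip (528.1913452148438, -27.446807861328125) (38.36774444580078, 21.40019416809082) 4.715150833129883 px 307 332 78 124
0.67 [ 23. 232.] [141.  83. 104.] 2942
origin 0.87 [192.1, 365.9] [0.621  0.0333 0.    ]
origin 0.69 [100.2, 321.1] [ 0.5269 -0.0262  0.    ]
origin 0.69 [16.9, 237.4] [ 0.4565 -0.1153  0.    ]
```

Call:
carry_out(increments=[[[20,-1,15,0],[45,-3,50,0],[65,-4,90,0],[71,-4,125,0],[71,-4,155,0],[71,-4,180,0],[71,-4,195,0],[71,-4,202,0],[71,-4,202,0],[71,-4,202,0]]], fingers=48)

```text
time_s: 19.15
eef_pos: [0.5294, -0.0277, 0.0492]
tcp_rot: [[-0.995, -0.097, 0.001], [-0.097, 0.995, 0.0], [-0.001, 0.0, -1.0]]
wrist_force: [0.1, 0.0, 0.3]
width: 0.0482
grasp_force: 0.0
```

Call:
carry_out(increments=[[[0,0,0,0],[0,0,0,0],[0,0,0,0],[0,0,0,0],[0,0,0,0],[0,0,0,0]]], fingers=15, grip_force=35)

```text
time_s: 19.75
eef_pos: [0.5296, -0.0279, 0.0495]
tcp_rot: [[-0.995, -0.096, 0.002], [-0.096, 0.995, 0.0], [-0.002, 0.0, -1.0]]
wrist_force: [-1.1, 1.7, 6.5]
width: 0.0216
grasp_force: 38.1
```

Call:
carry_out(increments=[[[0,0,-5,0],[0,0,-20,0],[0,0,-50,0],[0,0,-90,0],[0,0,-130,0],[0,0,-170,0],[0,0,-195,0],[0,0,-200,0],[0,0,-200,0]]])

```text
time_s: 20.65
eef_pos: [0.5284, -0.0284, 0.2483]
tcp_rot: [[-0.995, -0.096, -0.0], [-0.096, 0.995, -0.0], [0.0, -0.0, -1.0]]
wrist_force: [0.4, 0.1, -5.9]
width: 0.0214
grasp_force: 36.7
```

```bash
python3 wt.py; python3 fr.py
```

```text
20.7 [ 0.5277 -0.0283  0.2472] 95.50535529731457
0.83 [ 93. 242.] [153.  91. 114.] 3442
0.78 [248. 252.] [ 18.  68. 147.] 1419
0.64 [243. 325.] [76. 57. 44.] 12480
all (642.4462890625, -18.11077117919922) (206.48721313476562, 113.27071380615234) 5.335203647613525 px 269 374 183 348
grip (634.5187377929688, -18.683414459228516) (148.2964630126953, 60.038631439208984) 5.305919647216797 px 292 352 216 348
0.64 [254. 387.] [ 26. 105. 204.] 553
0.24 [329.  47.] [90. 94. 72.] 4853
all (747.3573608398438, -318.5023193359375) (95.07662200927734, 210.17015075683594) 38.626869201660156 px 8 155 309 392
grip (745.2692260742188, -318.8537902832031) (102.5123062133789, 34.89009094238281) 4.546767234802246 px 8 54 312 392
origin 0.87 [92.4, 245.1] [ 0.4562 -0.1154  0.    ]
origin 0.83 [235.7, 320.5] [ 0.607  -0.0227  0.    ]
origin 0.63 [243.4, 265.7] [ 0.6228 -0.0857  0.    ]
origin 0.57 [253.9, 365.8] [0.6248 0.0328 0.    ]
20.95 [ 0.5278 -0.0282  0.2467] [ 0.1728  0.5179 -5.7868] [ 0.0117 -0.0079 -0.021 ] 0.02195232843002117
```

Call:
carry_out(increments=[[[-2,15,0,0],[-4,45,0,0],[-8,85,0,0],[-11,125,0,0],[-15,165,0,0],[-19,205,0,0],[-22,245,0,0],[-24,275,0,0],[-25.5,290,0,0],[-25.5,291,0,0]]])

```text
time_s: 22.1
eef_pos: [0.5253, 0.2676, 0.2482]
tcp_rot: [[-0.995, -0.101, -0.001], [-0.101, 0.995, 0.002], [0.0, 0.002, -1.0]]
wrist_force: [0.3, 0.1, -4.9]
width: 0.0214
grasp_force: 36.7
```

Call:
carry_out(increments=[[[0,0,10,0],[0,0,25,0],[0,0,35,0],[0,0,40,0],[0,0,43,0],[0,0,45,0],[0,0,45,0],[0,0,45,0]]])

```text
time_s: 22.9
eef_pos: [0.5266, 0.264, 0.2039]
tcp_rot: [[-0.995, -0.096, 0.001], [-0.096, 0.995, 0.0], [-0.001, 0.0, -1.0]]
wrist_force: [-0.1, -0.2, -5.8]
width: 0.0219
grasp_force: 36.5
```

```bash
python3 fr.py
```

```text
23.05 [0.5266 0.264  0.2039] [ 0.0727 -0.1719 -5.1802] [-0.0121  0.0169  0.0262] 0.021697206954478052
shingle_point 0.89 [348.3, 322.3]
```

Call:
carry_out(increments=[[[0,0,4,0],[0,0,8,0],[0,0,10,0],[0,0,11.5,0],[0,0,13,0],[0,0,14,0],[0,0,14,0]]], grip_force=22)

```text
time_s: 23.9
eef_pos: [0.5262, 0.2638, 0.1907]
tcp_rot: [[-0.995, -0.096, 0.0], [-0.096, 0.995, 0.0], [-0.0, 0.0, -1.0]]
wrist_force: [-3.7, -1.2, 4.2]
width: 0.0215
grasp_force: 38.1
```

Call:
carry_out(increments=[[[0,0,1,0],[0,0,2,0],[0,0,2,0]]])

```text
time_s: 24.2
eef_pos: [0.5262, 0.2638, 0.1904]
tcp_rot: [[-0.995, -0.096, 0.001], [-0.096, 0.995, 0.001], [-0.001, 0.001, -1.0]]
wrist_force: [-8.0, -3.0, 17.5]
width: 0.0216
grasp_force: 40.0
```

```bash
python3 fr.py
```

```text
24.35 [0.5262 0.2639 0.1905] [-7.8642 -3.3861 17.8573] [-0.7845  1.3227 -0.0601] 0.021723627601531455
shingle_point 0.94 [362.6, 322.6]
```

Call:
carry_out(increments=[[[0,0,-2,0],[0,0,-2.5,0],[0,0,-2.5,0],[0,0,-2.5,0]]], fingers=18, grip_force=20)

```text
time_s: 24.9
eef_pos: [0.5264, 0.2639, 0.1907]
tcp_rot: [[-0.995, -0.096, 0.0], [-0.096, 0.995, 0.0], [-0.0, 0.0, -1.0]]
wrist_force: [-4.1, -1.2, 7.4]
width: 0.0214
grasp_force: 38.3
```

```bash
python3 fr.py
```

```text
25.05 [0.5264 0.2639 0.1907] [-3.8734 -1.4356  7.2734] [-0.3974  0.6626 -0.0463] 0.021547174027864602
shingle_point 0.9 [362.3, 320.0]
```

Call:
carry_out(increments=[[[0,0,0,0],[0,0,0,0],[0,0,0,0]]], fingers=21.5, grip_force=20)

```text
time_s: 25.5
eef_pos: [0.5264, 0.2639, 0.1906]
tcp_rot: [[-0.995, -0.096, 0.0], [-0.096, 0.995, 0.0], [-0.0, 0.0, -1.0]]
wrist_force: [-4.1, -2.8, 7.0]
width: 0.0213
grasp_force: 31.8
```

```bash
python3 fr.py
```

```text
25.65 [0.5264 0.2639 0.1906] [-3.3702 -1.4589  6.5672] [-0.3716  0.6576 -0.0538] 0.021996187748225118
```

Call:
carry_out(increments=[[[0,0,0,0],[0,0,0,0],[0,0,0,0]]], fingers=22.2)

```text
time_s: 26.1
eef_pos: [0.5269, 0.2641, 0.1899]
tcp_rot: [[-0.995, -0.096, 0.001], [-0.096, 0.995, 0.001], [-0.001, 0.0, -1.0]]
wrist_force: [-0.1, -0.7, -0.1]
width: 0.022
grasp_force: 0.0
```

Call:
carry_out(increments=[[[0,0,0,0],[0,0,0,0],[0,0,0,0]]], fingers=22.6)

```text
time_s: 26.4
eef_pos: [0.5264, 0.2639, 0.1899]
tcp_rot: [[-0.995, -0.096, 0.0], [-0.096, 0.995, 0.0], [-0.0, 0.0, -1.0]]
wrist_force: [-0.1, 0.4, 0.2]
width: 0.0226
grasp_force: 0.0
```

Call:
carry_out(increments=[[[0,0,0,0],[0,0,0,0],[0,0,0,0],[0,0,0,0]]], fingers=50)

```text
time_s: 26.8
eef_pos: [0.5264, 0.2638, 0.19]
tcp_rot: [[-0.995, -0.096, 0.0], [-0.096, 0.995, 0.0], [-0.0, 0.0, -1.0]]
wrist_force: [-0.4, 0.1, -0.3]
width: 0.0502
grasp_force: 0.0
```

Call:
carry_out(increments=[[[0,0,-5,0],[0,0,-20,0],[0,0,-50,0],[0,0,-85,0],[0,0,-115,0],[0,0,-120,0],[0,0,-120,0]]])

```text
time_s: 27.5
eef_pos: [0.5268, 0.2641, 0.3113]
tcp_rot: [[-0.995, -0.096, 0.002], [-0.096, 0.995, 0.001], [-0.002, 0.001, -1.0]]
wrist_force: [-1.1, 0.6, -0.4]
width: 0.0499
grasp_force: 0.0
```

```bash
cat > chk.py <<'E'
from h import *
np.set_printoptions(precision=4,suppress=True)
w=shot('wrist'); s=ctrl.get_state(); print(s['time_s'],s['eef_pos'],s['wrist_force'])
a=np.radians(5.4);c,sn=np.cos(np.radians(12)),np.sin(np.radians(12))
f=np.array([c*np.cos(a),c*np.sin(a),sn]);l=np.array([-np.sin(a),np.cos(a),0]);n=np.cross(f,l);S=np.array([.3815,.2505,.092])
P=lambda x,y,z:proj(w,S+f*x+l*y+n*z).round(1)
def slope(rc,h):
    o,d=ray(w,rc);t=((S+n*h-o)@n)/(d@n);q=o+d*t-S;return np.array([q@f,q@l])*1000
print('pred butt',P(0,0,.006),'tip',P(.23,0,.006))
for q in('shingle_butt','shingle_point','weight'):
    for r in ctrl.spot_point(w,q)[:2]: print(q,round(r['conf'],2),np.round(r['position'],1),slope(r['position'],.012 if q=='weight' else .006))
img=w['img'].astype(int)
for r in ctrl.cut_out(w,'shingle')[:1]:
    for row in range(0,360,20):
        k=np.where(r['region'][row])[0]
        if len(k): print(row,k.min(),k.max(),end='; ')
    print()
for r in ctrl.cut_out(w,'weight')[:4]:
    m=r['region'];y,x=np.where(m);c=img[m];print(r['conf'],np.round(r['position']),m.sum(),np.median(c,0))
    for nm,k,h in(('all',np.ones(len(x),bool),.032),('iron',c.max(1)-c.min(1)<30,.032),('grip',(c[:,0]>c[:,2]+30)&(c[:,1]<c[:,0]),.077)):
        if k.sum()<50: continue
        W=np.array([slope((b,a_),h) for a_,b in zip(x[k],y[k])],np.float32); print(nm,cv2.minAreaRect(W),'ranges',np.percentile(W,[2,98],axis=0).ravel())
E
python3 chk.py
```

```text
27.55 [0.5261 0.2637 0.3098] [-0.2212 -0.3787  0.1817]
pred butt [ 11.1 322.6] tip [267.8 322.1]
shingle_butt 0.85 [  8.6 321.7] [-2.0946 -0.7625]
shingle_point 0.84 [266.1 318.4] [228.4046  -3.4179]
weight 0.86 [214.6 143.5] [ 179.7592 -161.171 ]
weight 0.85 [71.6  9.5] [  54.1949 -273.5694]
20 288 357; 40 288 356; 60 288 356; 80 288 356; 100 288 357; 120 289 356; 140 289 355; 160 289 355; 180 289 355; 200 289 355; 220 291 355; 240 292 352; 260 313 332; 
0.93 [179. 322.] 4355 [84. 78. 58.]
all ((150.3412628173828, -1.147470474243164), (61.08094787597656, 50.50872802734375), 0.09447415918111801) ranges [121.4357 -25.3644 179.2013  23.1009]
iron ((149.903076171875, -1.1257591247558594), (58.557830810546875, 48.88984298706055), 0.09462504833936691) ranges [121.4484 -25.3023 179.1529  23.029 ]
grip ((149.24667358398438, -1.1278915405273438), (51.52582931518555, 42.60747528076172), 0.09450984746217728) ranges [124.208  -22.2514 174.3008  19.9235]
0.92 [213.  41.] 2685 [ 15.  84. 163.]
all ((177.8610076904297, -240.9196014404297), (33.63139343261719, 70.76060485839844), 17.758668899536133
[... 204 characters left out ...]
229]
0.76 [74. 14.] 1643 [166. 101. 125.]
all ((59.4699592590332, -250.54156494140625), (26.007511138916016, 48.865081787109375), 86.05470275878906) ranges [  38.124  -263.6504   81.96   -238.8676]
grip ((72.59066772460938, -211.50836181640625), (21.93907356262207, 41.220943450927734), 86.0546875) ranges [  54.5872 -222.7753   92.2336 -201.8089]
0.73 [220. 134.] 2558 [ 15.  79. 157.]
all ((184.26126098632812, -160.79730224609375), (40.486785888671875, 51.61677932739258), 35.69758605957031) ranges [ 160.0071 -184.6601  203.3843 -134.3345]
iron ((185.6163787841797, -154.19264221191406), (39.44171142578125, 50.18841552734375), 53.664066314697266) ranges [ 156.6356 -184.0159  205.1038 -129.4875]
```

Call:
carry_out(increments=[[[0,0,0,0],[0,0,0,0],[0,0,0,0],[0,0,0,0],[0,0,0,0],[0,0,0,0],[0,0,0,0],[0,0,0,0],[0,0,0,0],[0,0,0,0]]])

```text
time_s: 28.8
eef_pos: [0.5264, 0.2639, 0.31]
tcp_rot: [[-0.995, -0.096, -0.0], [-0.096, 0.995, 0.0], [0.0, 0.0, -1.0]]
wrist_force: [-0.7, 0.2, -0.2]
width: 0.05
grasp_force: 0.0
```

```bash
python3 chk.py | head -9
```

```text
28.85 [0.5263 0.2639 0.31  ] [ 0.2819 -0.0801  0.9398]
pred butt [ 12. 323.] tip [269.3 322.4]
shingle_butt 0.85 [  9.3 320.6] [-2.2727 -2.1219]
shingle_point 0.61 [270.2 319.6] [230.8496  -2.6303]
weight 0.93 [181.5 321.7] [148.5731  -0.8536]
weight 0.87 [209.3  53.8] [ 173.9814 -241.4477]
20 288 356; 40 287 356; 60 288 356; 80 289 356; 100 289 356; 120 289 356; 140 289 356; 160 289 356; 180 289 356; 200 290 356; 220 290 354; 240 291 354; 260 312 334; 
0.93 [220. 136.] 2648 [ 15.  81. 152.]
all ((184.129150390625, -160.09353637695312), (41.57144546508789, 51.15605163574219), 36.855865478515625) ranges [ 159.7913 -184.3462  203.877  -133.4442]
```

```bash
python3 chk.py | grep -A1 -E "^0.*(3[12][0-9]\.\])"; python3 -c "
from workcell import ctrl
print(ctrl.finish_job())"
```

```text
0.55 [185. 324.] 4178 [83. 78. 58.]
all ((151.00189208984375, -1.465871810913086), (59.334774017333984, 50.12760925292969), 0.47452887892723083) ranges [122.1781 -24.815  178.861   22.7139]
the job is handed in; nothing more can be done
None
```

Job handed in: the shingle lies centred on the rail with its butt against the stop, and the weight stands flat, grip up, about 150 mm from the butt and 1 mm off the middle line. It would not tilt in the grip (about 18 N pressed on the wrist), so I loosened the fingers until it settled onto the slope, its low edge dropping up to about 12 mm. After that, both measured steady over about a second.

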